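# Show the back of the lamp's LED plate to the inspection camera

## Task

Take the copper LED plate of the lamp out of the pine box, turn it round, and hold it up in the air in front of the inspection camera with its back (the face with the black pad) squarely towards the lens: upright, the middle of the back straight in front of the lens, level with it and 120 mm away. Finish while still holding it there, steady, for the camera; leave the other plates, the bottle, mug, stapler, tray and box lid where they are, and do not bump the camera.

Things in the scene. Friction and masses are not known exactly. Their poses are not given: they have to be found in the camera images.
- led_plate: copper-coloured square plate 70 x 70 x 8 mm, about 0.1 kg, standing on edge in any of the pine box's three slots. Origin: middle of its underside; z up to the top edge (70 mm above), y along the edge, x out of the BACK (copper with a 44 mm black square pad). The other face (-x) is white with nine small yellow LEDs. Rigid; grip it by both faces, fingers closing along its x
- plate_back (a point): the middle of the LED plate's back face: 4 mm along x and 35 mm up from the plate's origin; axes as the plate's
- plate_out (a point): a point fixed to the plate, in the air 60 mm straight out from plate_back along the plate's x; shows which way the back faces
- blue_plate: blue painted square plate 70 x 70 x 8 mm, 0.1 kg, upright in one of the other slots of the pine box, axes as for led_plate; to be left there
- white_plate: plain white plastic square plate 70 x 70 x 8 mm, 0.1 kg, upright in one of the other slots of the pine box, axes as for led_plate; to be left there
- pine_box: open pine box fixed to the desk, 220 (x) x 92 (y) x 34 mm high, walls and floor 6 mm, brass latch on its +y side. Origin: centre of its underside. Slots across it at x = -70, 0, +70 mm, 10.5 mm wide between ribs 28 mm high over the desk. The plates stand on its floor, their axes parallel to its own, tops 76 mm over the desk (42 mm above the rim), 62 mm free between them
- camera_stand: inspection camera on a stand fixed to the desk: round foot 110 mm across, steel post 16 mm thick, 332 mm high, on it a black head 50 x 56 x 48 mm with an aluminium lens barrel 38 mm across. Origin: centre of the foot's underside. It looks level along its own -x. The head's height varies from start to start and is clamped; see point lens
- lens (a point): the centre of the camera's front glass, 55 mm along the stand's -x from the post's axis, 170 to 250 mm above the desk; axes as the stand's (it looks along -x)
- focus (a point): the camera's viewing point in the air, 120 mm straight in front of the lens (along -x), at the lens's height; axes as the stand's. When the plate is well presented, plate_back is here and the plate's x, y, z axes are parallel to these, the same way round
- bottle: green glass bottle with a black twist cap, 68 mm across, 200 mm high, at the back right; origin centre of its underside
- mug: blue mug, 80 mm across, 95 mm high, at the back left; origin centre of its underside
- stapler: red stapler, 135 x 34 x 55 mm, near the back edge; origin centre of its underside
- tray: white ceramic tray 130 x 190 x 22 mm, empty, near the back edge; origin centre of its underside
- box_lid: the pine box's loose lid, 220 x 92 x 10 mm, lying flat at the right; origin centre of its underside
Things that resemble listed ones, but are neither listed nor needed, are in the scene too. There is more than one size of the pine_box; the job needs the middle-sized.

How it is judged (in metres and radians):
On the way:
1. the copper LED plate is gripped and lifted clear of the pine box (contact force between led_plate and the fingers above 2 N and height (world z) of led_plate above 0.05 m and contact force between led_plate and pine_box below 0.2 N and contact force between led_plate and camera_stand below 0.2 N), for 0.2 s.
At the end, for the whole second after the job is handed in: The fingers hold the LED plate, touching nothing else, over 80 mm up and at rest; the middle of its back is within 20 mm (depth, sideways, height) of the point 120 mm before the lens; the back, not the LED face, looks at the lens within 0.15 rad; plate upright within 0.15 rad (contact force between led_plate and the fingers above 2 N and contact force between led_plate and pine_box below 0.2 N and contact force between led_plate and camera_stand below 0.2 N and x of plate_back in the frame of focus between -0.02 and 0.02 m and y of plate_back in the frame of focus between -0.02 and 0.02 m and z of plate_back in the frame of focus between -0.02 and 0.02 m and x of plate_out in the frame of focus above 0.02 m and angle between the x axis of led_plate and the x axis of focus, either way round below 0.15 rad and angle between led_plate's own z axis and vertical below 0.15 rad and height (world z) of led_plate above 0.08 m and linear speed of led_plate below 0.02 m/s and angular speed of led_plate below 0.2 rad/s); the arm keeps its last pose, push and grip.
It fails at once if another plate is moved by more than 20 mm (distance of any of blue_plate, white_plate from where it was at the start of the episode above 0.02 m).
It fails at once if the bottle, mug, stapler, tray or box lid is moved by more than 20 mm (distance of any of bottle, mug, stapler, tray, box_lid from where it was at the start of the episode above 0.02 m).
It fails at once if the camera or its stand is bumped with more than 3 N by the robot or the plate (contact force between camera_stand and the arm above 3 N or contact force between camera_stand and the fingers above 3 N or contact force between camera_stand and led_plate above 3 N).
It also fails if it takes over 32 s, if anything falls off the work surface, if the arm or the gripper's body presses on something with over 40 N, if the wrist force passes 120 N, or if a joint passes its speed limit or range.

## Robot

A 6-joint arm with a two-finger parallel gripper is mounted at the origin on the work surface. World frame = base frame: x ahead of the robot, y to its left, z up, the work surface at z = 0. Lengths are in mm, angles in degrees, forces in N, time in s.
With the tool pointing down it reaches from about 300 to 850 mm from the base axis. Payload 4.2 kg.
Tool frame: the origin (TCP) lies at the very end of the fingers, on their centre line; the grasp point (between the pads) lies 19 mm behind it (env.tcp_to_grasp is the distance from the TCP to the grasp point, in mm); z points along the fingers, y is the line along which they close (so a half turn about z gives the same grasp; the last joint's range is limited). The gripper opens to 91 mm and grips with 3 to 60 N. Pads are 32 mm wide; open, the fingers measure 118 mm over their backs; the gripper's body (76 mm by 178 mm) begins 60 mm behind the grasp point.
Start: joints at [70.76, 18.312, 89.639, -0, 72.044, -1.146], TCP at [178.584, 546.581, 213.976] pointing down, gripper open.
Joint ranges: [-177.97, 177.97], [-48.28, 115.42], [12.27, 149.76], [-77.06, 257.06], [2.81, 150.46], [-146.56, 146.56]. Speed limits (degrees/s): [147.25, 147.25, 180, 180, 180, 180].

## Interface

Orientations are given as [roll, pitch, yaw] about the fixed x, y, z axes, in that order (R = Rz(yaw) Ry(pitch) Rx(roll)).
In Python, from workcell import env gives the robot as it stands.
- The arm moves only by the tool move_arm, never from a script. Its argument "plan" is a list of rows, each a list of 3 entries, a list of its own where there are three numbers: the shift along the world's x, y, z in cm, then the turn about the world's z in degrees, then the closure, from 0 (fully open) to 1 (shut). In form: [[[x, y, z], turn, claw], ...]. A call has 1 to 5 rows; each row shifts and turns the commanded pose from where the row before left it; what a row does not reach is not made up. A row lasts 1/10 s, in which the tool goes at most 50 mm and 8.59 degrees, less where a joint would pass 70% of its speed; a pose out of reach is approached as far as the arm can. A call is refused whole if a number of a shift passes 5 or a number of a turn 8.59, either way. A call with a gripper value outside its range is refused whole. The fingers move at their own pace and stop on an object; "squeeze" is the grip in N (left out, the last holds). Time passes only in rows, so rows that do not move let the fingers close. It gives the time, the measured TCP pose, the force, the opening and the grip force at its end, in the units of the state.
- env.state(): the state, without advancing time (a new reading comes with each control period).
- env.grab_frame(name): name is "scene" or "side" or "wrist"; returns a dict with "frame" (420x560x3 uint8, red, green, blue), "z_map" (420x560 float32, mm along the optical axis (not along the pixel's ray), 0 where there is no reading), "fovy" (degrees; the focal length in pixels is half the picture's height over the tangent of half this angle, whatever the lens; pixels are square), "cx", "cy" (the principal point, pixels), "D" ([k1, k2, p1, p2, k3] as OpenCV has them; the pictures are not rectified), "position" and "orientation" of the camera in the world. Camera axes: x right, y down, z forward; pixel columns grow to the right and rows downward; lengths in mm; the calibration is good to about 2 mm. A picture is of the moment at which its call begins.
- env.job_done(): hands the job in; it is judged then, once.
Trained networks look in a picture, given as the dict that the camera call returned (one of the last four; its "shot" number tells which), for a name from the list of things; names that differ only in an ending like _2 or _b are one class to them, and where a whole thing is asked for, a point or a joint stands for the part that bears it (a point fixed in the world has none). Each returns a list of dicts, best first, with "score" (0 to 1); they miss things now and then, are a little off and sometimes report something else, mostly with a low value. They report only what shows in the picture. A call takes as long as a camera call. They do not tell look-alikes from the thing itself.
- env.search_frame(picture, label): "point" ([column, row] in pixels, amid what is visible of it).
- env.landmark_of(picture, label): "point" ([column, row] in pixels: a listed point, or the origin of a listed thing).
The state is a dict: "time_s": time; "qpos": joint angles; "qvel": joint speeds; "effort": joint torques, N m; "ee_pos": TCP position; "ee_rot": TCP orientation; "force": force on the tool from outside, world axes, zero at the start; "torque": the same for the moment, N m; "gripper_width": finger opening in mm; "gripper_force": force on a finger pad.
Only numpy, scipy, OpenCV 4.12 (cv2) and the standard library are available. Lean on these libraries where they do the work, as an engineer would, in place of code of your own. Each camera call takes 0.05 s, during which the arm holds its last target. There are 200 camera calls.

## Working session

There is one attempt and no reset: what is moved stays moved. The work goes in short steps, Python scripts to look and compute and a tool call to move; the robot and the scene stay as the last step left them, time stands still between calls to the robot, and variables do not carry over. Pictures are saved under pics/ and viewed, at most 10 in all, crops included, and the job is handed in when it is done.

Besides the shell and the picture viewer there is one more tool, called after "Call:" by a JSON object that holds its "api" and its "payload", one argument or row to a line. move_arm: Moves the arm, as the interface text tells. Its arguments: {"type":"object","properties":{"plan":{"type":"array","items":{"type":"array"}},"squeeze":{"type":"number"}},"required":["plan"]}

```bash
mkdir -p pics; ls
cat > h.py <<'E'
import numpy as np, cv2
from scipy.spatial.transform import Rotation as R
from workcell import env
def K(f):
    F=210/np.tan(np.radians(f["fovy"])/2)
    return np.array([[F,0,f["cx"]],[0,F,f["cy"]],[0,0,1.]])
def rot(f):
    o=np.array(f["orientation"],float)
    return o if o.shape==(3,3) else R.from_euler('xyz',o,degrees=True).as_matrix()
def ray(f,p):
    u=cv2.undistortPoints(np.array(p,float).reshape(-1,1,2),K(f),np.array(f["D"],float)).reshape(-1,2)
    return np.c_[u,np.ones(len(u))]@rot(f).T
def cloud(f):
    h,w=f["z_map"].shape
    g=np.stack(np.meshgrid(np.arange(w),np.arange(h)),-1).reshape(-1,2)
    return (ray(f,g)*f["z_map"].reshape(-1,1)+np.array(f["position"])).reshape(h,w,3)
def save(f,n,box=None,s=1):
    im=f["frame"][:,:,::-1]
    if box: im=im[box[1]:box[3],box[0]:box[2]]
    cv2.imwrite("pics/"+n,cv2.resize(im,None,fx=s,fy=s,interpolation=cv2.INTER_CUBIC))
E
python3 - <<'E'
from h import *
import pickle
fs={}
for n in ["scene","side","wrist"]:
    f=env.grab_frame(n); save(f,n+"0.png"); fs[n]=f
    print(n,f["fovy"],f["position"],f["orientation"],f["D"])
    c=cloud(f)
    for l in (["pine_box","led_plate","camera_stand","lens","focus","plate_back","plate_out","blue_plate","white_plate"]):
        for d in env.landmark_of(f,l)[:3]:
            p=np.round(d["point"]).astype(int); 
            q=c[min(max(p[1],0),419),min(max(p[0],0),559)]
            print(l,p,round(d["score"],2),q.round())
pickle.dump(fs,open("f0.pkl","wb"))
print(env.state())
E
```

```text
pics
scene 52.52503615636069 [1424.88513542 -348.54257155  884.05555933] [-129.56013621    0.33453367   73.81544439] [-0.07306924  0.          0.          0.          0.        ]
pine_box [317 190] 0.78 [356.  85.  31.]
pine_box [178 240] 0.71 [ 439. -390.    3.]
pine_box [256 248] 0.67 [ 606. -184.   69.]
led_plate [255 248] 0.61 [ 605. -187.   69.]
camera_stand [405 223] 0.74 [578. 297.  17.]
lens [403 161] 0.76 [557. 257. 239.]
focus [450 246] 0.47 [723. 360.  34.]
plate_back [253 236] 0.52 [ 532. -176.   47.]
plate_back [257 247] 0.42 [ 608. -182.   74.]
blue_plate [251 261] 0.86 [ 607. -201.   24.]
white_plate [258 230] 0.81 [ 538. -162.   71.]
side 44.879188595792925 [ 151.52311523  863.5621032  1421.30332317] [-140.57625175   -0.34623343 -157.51924149] [-0.04138053  0.          0.          0.          0.        ]
pine_box [289 222] 0.72 [ 532. -156.   30.]
pine_box [318 305] 0.66 [329. 111.  31.]
led_plate [292 222] 0.72 [ 524. -163.   26.]
led_plate [222 280] 0.16 [561. 262. 259.]
camera_stand [222 338] 0.82 [556. 317.  17.]
lens [222 283] 0.78 [559. 268. 254.]
lens [351 155]
[... 397 characters left out ...]
    0.          0.        ]
{'time_s': 1.5, 'qpos': array([ 7.07618001e+01,  1.83108490e+01,  8.96386921e+01,  1.43504004e-05,
        7.20436235e+01, -1.14630703e+00]), 'qvel': array([-0.00490405, -0.04071642,  0.03095714, -0.03919627, -0.11026291,
        0.09164646]), 'effort': array([-4.73927372e-06, -4.12349796e+01, -2.32226533e+01,  7.28812278e-02,
        3.77649092e-02, -1.76469587e-05]), 'ee_pos': array([178.57111657, 546.58970419, 213.9885614 ]), 'ee_rot': array([1.79993166e+02, 1.23094828e-04, 1.61908103e+02]), 'force': array([-0.27575383,  0.35169018, -0.62286436]), 'torque': array([ 0.04193251, -0.0489823 , -0.02757309]), 'gripper_force': 0.0, 'gripper_width': 91.32700111368547}
```

Run:
```python
from h import *
import pickle
fs=pickle.load(open("f0.pkl","rb"))
a=fs["scene"]["frame"][:,:,::-1]; b=fs["side"]["frame"][:,:,::-1]
cv2.imwrite("pics/s1.png",cv2.resize(a,(800,600))); cv2.imwrite("pics/s2.png",cv2.resize(b,(800,600)))
```

```text
(no output)
```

View pics/s1.png

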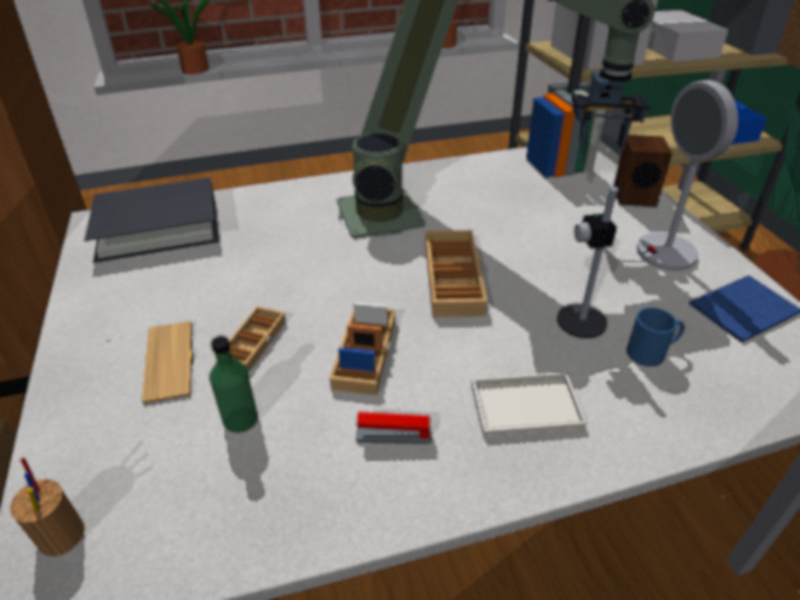

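View pics/s2.png

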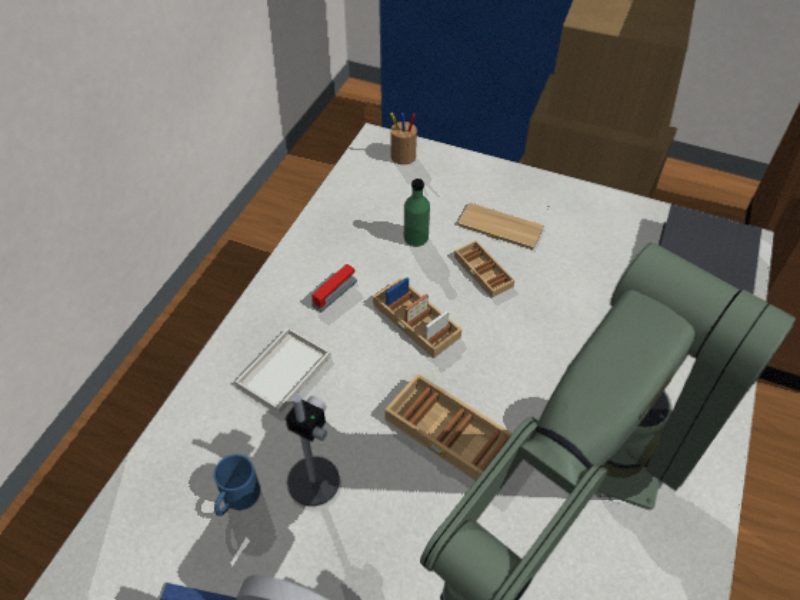

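The scene view shows three boxes (800x600 pixels). The big empty one is at (456,272), the small empty one at (256,338), and the middle-sized one with the three plates at (364,348). The third is the one meant. The LED plate is in its middle slot, with the pad facing the scene camera (365,335) and the LED face visible in the side view (417,307). The camera stand is at (583,320), with its barrel pointing left of the head.

Run:
```python
from h import *
import pickle
fs=pickle.load(open("f0.pkl","rb"))
save(fs["scene"],"c1.png",(225,200,285,280),7)
for n in ["scene","side"]:
    f=fs[n]; c=cloud(f); z=c[...,2]; 
    near=(abs(c[...,0]-540)<110)&(abs(c[...,1]+160)<110)
    col=f["frame"].astype(int)
    # box rim
    m=near&(z>24)&(z<40)
    r=cv2.minAreaRect(c[m][:,:2].astype(np.float32)); print(n,"rim",m.sum(),r)
    m=near&(z>48)&(z<95)
    P=c[m]; 
    k,lab=cv2.connectedComponents(m.astype(np.uint8))
    for i in range(1,k):
        q=c[lab==i]
        if len(q)<15: continue
        mid=np.median(q,0); d=np.linalg.svd(q[:,:2]-q[:,:2].mean(0),full_matrices=False)[2][0]
        print(" comp",len(q),mid.round(1),"z98",np.percentile(q[:,2],98).round(1),"dir",np.degrees(np.arctan2(d[1],d[0])).round(1),"rgb",np.median(col[lab==i],0))
    st=(np.hypot(c[...,0]-575,c[...,1]-297)<90)
    m=st&(z>120)&(z<345); 
    for a in range(30,345,15):
        q=c[st&(z>a)&(z<a+15)]
        if len(q)>3: print(a,len(q),np.median(q,0).round(1),q.min(0).round(0)[:2],q.max(0).round(0)[:2])
```

```text
scene rim 846 ((534.6283569335938, -169.17095947265625), (100.4232406616211, 223.06695556640625), 64.57744598388672)
 comp 208 [ 471.3 -142.3   66.3] z98 79.8 dir 64.2 rgb [122. 122. 120.]
 comp 227 [ 534.7 -171.    65.9] z98 78.8 dir 65.2 rgb [96. 57. 33.]
 comp 240 [ 597.  -202.4   65.5] z98 78.8 dir 65.2 rgb [17. 45. 80.]
30 22 [576.4 304.7  36.5] [568. 302.] [582. 315.]
45 19 [577.8 306.3  51. ] [568. 301.] [581. 314.]
60 21 [579.6 305.7  68.1] [569. 300.] [584. 315.]
75 21 [578.1 304.6  83.2] [571. 301.] [585. 316.]
90 23 [579.4 305.5  99.5] [572. 301.] [582. 316.]
105 24 [578.8 304.3 113.5] [570. 300.] [586. 317.]
120 24 [578.1 305.4 126.7] [567. 300.] [582. 318.]
135 22 [578.5 304.3 141.6] [571. 300.] [581. 316.]
150 24 [577.8 304.8 157.5] [570. 300.] [584. 313.]
165 22 [577.8 304.2 174. ] [571. 301.] [583. 314.]
180 19 [579.2 305.2 188.2] [573. 300.] [582. 315.]
195 9 [579.2 302.8 197.9] [574. 299.] [582. 309.]
210 43 [597.5 285.1 221.2] [560. 255.] [602. 318.]
225 123 [596.1 275.8 233. ] [552. 252.] [604. 316.]
240 151 [588.7 272.6 248. ] [524. 251.] [603. 317.]
255 253 [577
[... 990 characters left out ...]
316.8 143.1] [562. 307.] [577. 320.]
150 15 [567.2 317.2 157.2] [563. 310.] [579. 320.]
165 18 [566.8 317.2 173.4] [562. 310.] [576. 320.]
180 14 [568.  317.2 186.9] [562. 311.] [577. 320.]
195 6 [569.5 318.8 201.6] [565. 318.] [575. 320.]
210 18 [565.9 322.5 221.7] [540. 280.] [599. 327.]
225 83 [549.4 323.6 234. ] [522. 278.] [598. 328.]
240 162 [544.8 315.5 248.4] [522. 256.] [598. 328.]
255 328 [563.1 301.9 262.6] [540. 256.] [599. 327.]
270 15 [566.1 316.7 278.4] [563. 311.] [575. 320.]
285 21 [567.9 316.9 290.6] [563. 307.] [577. 320.]
300 23 [566.5 316.8 307.6] [562. 306.] [577. 319.]
315 25 [568.1 314.7 325.6] [563. 304.] [578. 321.]
330 23 [571.5 311.2 332.1] [562. 304.] [579. 321.]
```

View pics/c1.png

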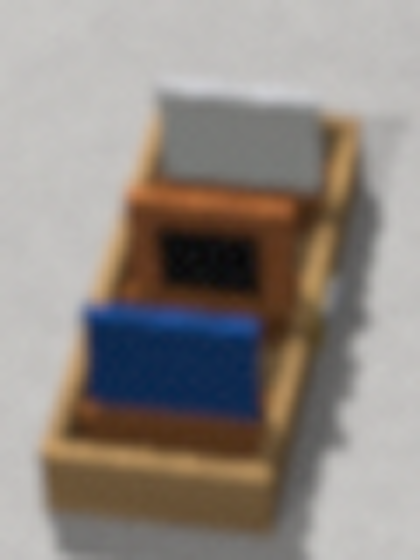

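Confirmed in the crop: middle-sized box, with the copper plate carrying the black pad in the middle slot. Its back faces the blue plate (world +x, -y). Next is the inspection camera's heading and lens.

Run:
```python
from h import *
import pickle
fs=pickle.load(open("f0.pkl","rb"))
A=[];P=[]
for n,p in [("scene",(403,161)),("side",(222,283))]:
    f=fs[n]; d=ray(f,[p])[0]; d/=np.linalg.norm(d); M=np.eye(3)-np.outer(d,d); A.append(M); P.append(M@np.array(f["position"]))
x=np.linalg.solve(sum(A),sum(P)); print("lens tri",x, [np.linalg.norm(M@x-p) for M,p in zip(A,P)])
allc=[]
for n in ["scene","side"]:
    f=fs[n]; c=cloud(f); z=c[...,2]; col=f["frame"].astype(int).sum(-1)
    m=(np.hypot(c[...,0]-572,c[...,1]-310)<90)&(z>205)&(z<272)
    top=m&(z>256)&(z<271); 
    q=c[top]; print(n,"top z",np.percentile(q[:,2],[50,90,98]),"rect",cv2.minAreaRect(q[:,:2].astype(np.float32)))
    b=m&(col>150); q=c[b]; print(" bright",len(q),q.mean(0).round(1)); 
    allc.append(c[m])
q=np.vstack(allc); np.save("head.npy",q); print(len(q))
v=q[:,:2]-[572.5,310]
for a in range(150,300,10):
    e=np.array([np.cos(np.radians(a)),np.sin(np.radians(a))]); s=v@e; t=v@[-e[1],e[0]]
    far=s>np.percentile(s,98)-6
    print(a,np.percentile(s,[1,99]).round(),np.percentile(t,[1,99]).round(),t[far].mean().round(1),q[far,2].mean().round(1))
f=fs["side"];a=f["frame"][265:330,195:250];b=fs["scene"]["frame"][130:195,380:435]
cv2.imwrite("pics/c2.png",cv2.resize(np.hstack([b,a])[:,:,::-1],None,fx=7,fy=7,interpolation=cv2.INTER_CUBIC))
```

```text
lens tri [561.48263995 258.37626772 240.24138707] [np.float64(3.4073624054797484), np.float64(3.4073624054797063)]
scene top z [263.3594594  265.35924905 269.42191924] rect ((571.2346801757812, 286.8604431152344), (68.29914093017578, 59.43831253051758), 87.09133911132812)
 bright 235 [575.  274.3 247.2]
side top z [262.82401178 266.21563841 268.23516891] rect ((568.773681640625, 291.5445251464844), (69.61775970458984, 56.7740478515625), 84.39620208740234)
 bright 186 [552.9 295.2 249.5]
1168
150 [-40.  46.] [-21.  54.] 16.0 244.0
160 [-35.  48.] [-19.  56.] 8.4 244.1
170 [-31.  49.] [-16.  56.] 0.6 244.2
180 [-29.  49.] [-16.  57.] -7.1 244.3
190 [-29.  47.] [-22.  57.] -14.8 244.3
200 [-28.  44.] [-27.  56.] 3.1 245.6
210 [-27.  43.] [-33.  53.] 9.9 246.4
220 [-25.  48.] [-38.  49.] 19.3 246.5
230 [-23.  51.] [-42.  44.] 21.5 245.9
240 [-21.  54.] [-46.  40.] 16.8 244.9
250 [-19.  56.] [-48.  35.] 12.1 244.9
260 [-16.  56.] [-49.  31.] 5.9 244.2
270 [-16.  57.] [-49.  29.] -0.6 243.8
280 [-22.  57.] [-47.  29.] -7.4 243.4
290 [-27.  56.] [-44.  28.] -13.2 243.5
```

View pics/c2.png

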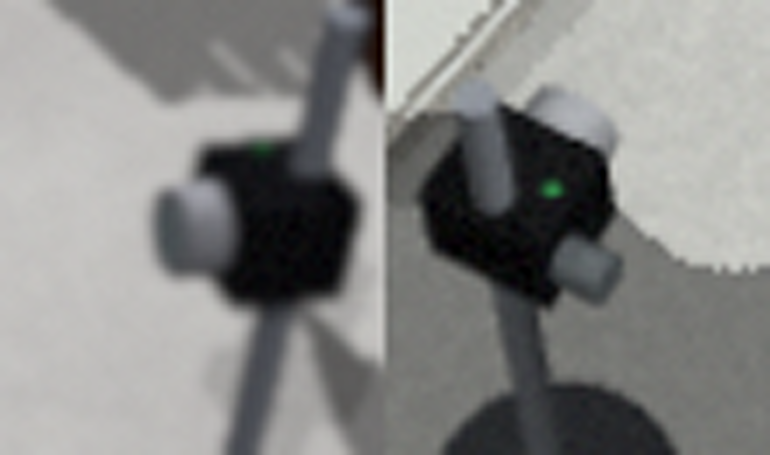

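Run:
```python
from h import *
import pickle
fs=pickle.load(open("f0.pkl","rb"))
for n in ["scene","side"]:
    f=fs[n]; c=cloud(f); z=c[...,2]; col=f["frame"].astype(int).sum(-1)
    m=(np.hypot(c[...,0]-572,c[...,1]-310)<90)&(z>205)&(z<275)
    dark=m&(col<140)
    q=c[dark&(z>259)]; print(n,"darktop",len(q),cv2.minAreaRect(q[:,:2].astype(np.float32)),np.median(q[:,2]))
    # vertical sides
    q=c[dark&(z>226)&(z<254)]
    for name,s in [("x+",q[q[:,0]>590]),("x-",q[q[:,0]<548]),("y+",q[q[:,1]>318])]:
        if len(s)<25: continue
        vx,vy,x0,y0=cv2.fitLine(s[:,:2].astype(np.float32),cv2.DIST_HUBER,0,.01,.01).ravel()
        print("  face",name,len(s),np.degrees(np.arctan2(vy,vx)).round(1),x0,y0)
    # barrel
    q=c[m&(q0 if False else (c[...,1]<272))&(z<264)]
    print("  barrel",len(q),np.percentile(q,[3,50,97],axis=0).round(0).tolist())
```

```text
scene darktop 143 ((576.5581665039062, 292.0946350097656), (45.496376037597656, 48.07340621948242), 82.91751861572266) 263.61767450073046
  face x+ 129 83.3 598.1073 290.8054
  barrel 169 [[555.0, 253.0, 223.0], [580.0, 259.0, 245.0], [596.0, 271.0, 260.0]]
side darktop 227 ((568.1937866210938, 300.86553955078125), (51.27303695678711, 53.61564636230469), 83.66828918457031) 263.4142315456204
  face x- 51 83.7 542.4977 301.58295
  face y+ 87 -3.8 566.12573 324.13693
  barrel 67 [[548.0, 257.0, 243.0], [562.0, 265.0, 255.0], [579.0, 271.0, 261.0]]
```

Measured so far (mm):

| Item | Value |
|---|---|
| LED plate centre | about (532, -168) |
| Plate x heading | -25.4° |
| Plate top | z 76–79 |
| Lens | about (565, 256, 240), looking along heading 263.5° |
| Focus | about (552, 136.5, 240) |

The plan is to turn the tool -97.3° for the grasp and later +108.9°. First I move above the plate.

Call:
{"api": "move_arm", "payload": {
  "plan": [
    [[1.77,-3.57,0],-4.87,0],
    [[1.77,-3.57,0],-4.87,0],
    [[1.77,-3.57,0],-4.87,0],
    [[1.77,-3.57,0],-4.87,0],
    [[1.77,-3.57,0],-4.87,0]
  ]
}}

```text
time_s: 2.0
ee_pos: [267.5, 366.7, 214.1]
ee_rot: [180.0, 0.0, 137.4]
force: [0.4, -0.0, -0.2]
gripper_width: 90.9
gripper_force: 0.0
```

Call:
{"api": "move_arm", "payload": {
  "plan": [
    [[1.77,-3.57,0],-4.87,0],
    [[1.77,-3.57,0],-4.87,0],
    [[1.77,-3.57,0],-4.87,0],
    [[1.77,-3.57,0],-4.87,0],
    [[1.77,-3.57,0],-4.87,0]
  ]
}}

```text
time_s: 2.5
ee_pos: [356.1, 188.1, 214.3]
ee_rot: [179.9, -0.0, 113.0]
force: [0.8, 0.2, 0.4]
gripper_width: 91.5
gripper_force: 0.0
```

Call:
{"api": "move_arm", "payload": {
  "plan": [
    [[1.77,-3.57,0],-4.87,0],
    [[1.77,-3.57,0],-4.87,0],
    [[1.77,-3.57,0],-4.87,0],
    [[1.77,-3.57,0],-4.87,0],
    [[1.77,-3.57,0],-4.87,0]
  ]
}}

```text
time_s: 3.0
ee_pos: [444.6, 9.4, 214.2]
ee_rot: [179.9, -0.0, 88.6]
force: [-0.4, 0.7, 0.1]
gripper_width: 91.2
gripper_force: 0.0
```

Call:
{"api": "move_arm", "payload": {
  "plan": [
    [[1.77,-3.57,0],-4.87,0.5],
    [[1.77,-3.57,0],-4.87,0.5],
    [[1.77,-3.57,0],-4.87,0.5],
    [[1.77,-3.57,0],-4.87,0.5],
    [[1.77,-3.57,0],-4.77,0.5]
  ],
  "squeeze": 30
}}

```text
time_s: 3.5
ee_pos: [533.1, -169.1, 214.0]
ee_rot: [180.0, -0.0, 64.4]
force: [0.9, 0.6, -0.0]
gripper_width: 54.1
gripper_force: 0.0
```

Call:
{"api": "move_arm", "payload": {
  "plan": [
    [[0,0,0],0,0.5],
    [[0,0,0],0,0.5],
    [[0,0,0],0,0.5]
  ]
}}

```text
time_s: 3.8
ee_pos: [532.0, -166.5, 213.9]
ee_rot: [-180.0, -0.0, 64.7]
force: [-0.3, 1.3, -0.4]
gripper_width: 45.7
gripper_force: 0.0
```

Run:
```python
from h import *
f=env.grab_frame("wrist"); save(f,"w1.png",None,1.4)
c=cloud(f); z=c[...,2]; col=f["frame"].astype(int)
m=(z>70)&(z<85)&(np.hypot(c[...,0]-532,c[...,1]+168)<140)
k,lab=cv2.connectedComponents(m.astype(np.uint8))
for i in range(1,k):
    q=c[lab==i]
    if len(q)<60: continue
    print(len(q),cv2.minAreaRect(q[:,:2].astype(np.float32)),np.median(q[:,2]),np.median(col[lab==i],0))
m=(z>30)&(z<37)&(np.hypot(c[...,0]-532,c[...,1]+168)<160)
print("rim",cv2.minAreaRect(c[m][:,:2].astype(np.float32)))
print(f["position"])
```

```text
618 ((530.5858764648438, -169.60333251953125), (70.14794921875, 7.705053806304932), 64.81184387207031) 76.619560232147 [200. 117.  64.]
613 ((467.9974670410156, -141.308837890625), (69.50682067871094, 8.38662052154541), 65.02486419677734) 76.45148164808711 [227. 225. 225.]
687 ((594.0615844726562, -200.59945678710938), (70.17433166503906, 8.491859436035156), 64.40003204345703) 76.48742482834422 [ 35.  86. 156.]
rim ((532.1456909179688, -167.6592559814453), (99.71107482910156, 220.34600830078125), 64.64901733398438)
[ 561.98081351 -103.84075876  385.27422702]
```

View pics/w1.png

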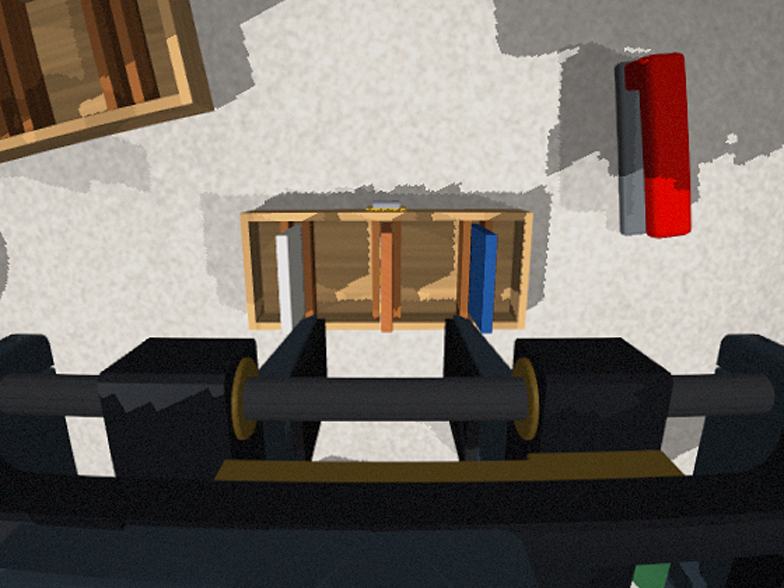

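The wrist picture shows the copper plate's top edge in the middle slot (387,275), the white plate (290,283) and the blue plate (482,278). All tops are at 76.5 mm and the plate size matches 70 x 8. I shift (-1.5, -2.5) mm and descend.

Call:
{"api": "move_arm", "payload": {
  "plan": [
    [[-0.15,-0.25,-3],0,0.5],
    [[0,0,-3],0,0.5],
    [[0,0,-3],0,0.5],
    [[0,0,-3],0,0.5],
    [[0,0,-2.7],0,0.5]
  ]
}}

```text
time_s: 4.35
ee_pos: [530.5, -168.5, 66.2]
ee_rot: [-180.0, -0.0, 64.7]
force: [0.2, -0.6, 0.3]
gripper_width: 45.7
gripper_force: 0.0
```

Call:
{"api": "move_arm", "payload": {
  "plan": [
    [[0,0,-1.5],0,0.5],
    [[0,0,-1.2],0,0.5],
    [[0,0,0],0,0.5],
    [[0,0,0],0,0.5]
  ]
}}

```text
time_s: 4.75
ee_pos: [531.5, -169.6, 40.7]
ee_rot: [179.9, -0.0, 64.7]
force: [0.0, 0.1, -0.4]
gripper_width: 45.2
gripper_force: 0.0
```

Call:
{"api": "move_arm", "payload": {
  "plan": [
    [[0,0,0],0,1],
    [[0,0,0],0,1],
    [[0,0,0],0,1],
    [[0,0,0],0,1],
    [[0,0,0],0,1]
  ],
  "squeeze": 30
}}

```text
time_s: 5.25
ee_pos: [531.2, -170.0, 40.2]
ee_rot: [180.0, -0.0, 64.6]
force: [0.4, 0.2, -0.9]
gripper_width: 8.4
gripper_force: 0.0
```

Call:
{"api": "move_arm", "payload": {
  "plan": [
    [[0,0,0],0,1],
    [[0,0,0],0,1],
    [[0,0,0],0,1]
  ]
}}

```text
time_s: 5.55
ee_pos: [531.2, -170.0, 40.1]
ee_rot: [180.0, 0.0, 64.6]
force: [-0.2, -1.7, 2.9]
gripper_width: 8.0
gripper_force: 30.0
```

Gripped at 30 N, width 8 mm. Lifting straight up.

Call:
{"api": "move_arm", "payload": {
  "plan": [
    [[0,0,2],0,1],
    [[0,0,3],0,1],
    [[0,0,4],0,1],
    [[0,0,4],0,1],
    [[0,0,4],0,1]
  ]
}}

```text
time_s: 6.05
ee_pos: [530.6, -169.7, 211.0]
ee_rot: [-179.9, 0.0, 64.6]
force: [0.5, -0.2, -1.9]
gripper_width: 7.9
gripper_force: 30.0
```

Call:
{"api": "move_arm", "payload": {
  "plan": [
    [[0,0,3],0,1],
    [[0,0,0],0,1],
    [[0,0,0],0,1]
  ]
}}

```text
time_s: 6.35
ee_pos: [530.7, -169.8, 239.6]
ee_rot: [-180.0, 0.0, 64.6]
force: [-1.0, 0.1, -1.5]
gripper_width: 7.7
gripper_force: 30.0
```

Call:
{"api": "move_arm", "payload": {
  "plan": [
    [[0.1,1.6,0],7.26,1],
    [[0.1,1.6,0],7.26,1],
    [[0.1,1.6,0],7.26,1],
    [[0.1,1.6,0],7.26,1],
    [[0.1,1.6,0],7.26,1]
  ]
}}

```text
time_s: 6.85
ee_pos: [534.7, -89.0, 237.2]
ee_rot: [-179.7, -0.1, 101.2]
force: [-0.2, -0.2, -1.0]
gripper_width: 7.7
gripper_force: 30.0
```

Call:
{"api": "move_arm", "payload": {
  "plan": [
    [[0.1,1.6,0],7.26,1],
    [[0.1,1.6,0],7.26,1],
    [[0.1,1.6,0],7.26,1],
    [[0.1,1.6,0],7.26,1],
    [[0.1,1.6,0],7.26,1]
  ]
}}

```text
time_s: 7.35
ee_pos: [539.7, -9.2, 237.2]
ee_rot: [-179.8, -0.2, 137.5]
force: [-0.9, -0.1, -2.1]
gripper_width: 8.0
gripper_force: 30.0
```

Call:
{"api": "move_arm", "payload": {
  "plan": [
    [[0.1,1.6,0],7.26,1],
    [[0.1,1.6,0],7.26,1],
    [[0.1,1.6,0],7.26,1],
    [[0.1,1.6,0],7.26,1],
    [[0.1,1.6,0],7.26,1]
  ]
}}

```text
time_s: 7.85
ee_pos: [544.7, 70.6, 237.1]
ee_rot: [-179.9, -0.3, 173.8]
force: [0.0, -0.7, -1.4]
gripper_width: 7.9
gripper_force: 30.0
```

Call:
{"api": "move_arm", "payload": {
  "plan": [
    [[0,0,0],0,1],
    [[0,0,0],0,1],
    [[0,0,0],0,1]
  ]
}}

```text
time_s: 8.15
ee_pos: [545.6, 69.3, 239.0]
ee_rot: [-180.0, -0.1, 173.4]
force: [-0.5, -0.4, -1.0]
gripper_width: 8.1
gripper_force: 30.0
```

Run:
```python
from h import *
import pickle
fs={n:env.grab_frame(n) for n in ["scene","side","wrist"]}
pickle.dump(fs,open("f1.pkl","wb"))
s=env.state(); print(s["ee_pos"],s["ee_rot"])
f=fs["wrist"]; c=cloud(f); z=c[...,2]
print(f["position"])
b=np.hypot(c[...,0]-572,c[...,1]-310)<90
for lo,hi in [(325,340),(255,270)]:
    q=c[b&(z>lo)&(z<hi)]
    if len(q)>5: print("wrist",lo,len(q),cv2.minAreaRect(q[:,:2].astype(np.float32)),np.median(q,0))
for n in ["scene","side"]:
    c=cloud(fs[n]); z=c[...,2]; col=fs[n]["frame"].astype(int)
    m=(np.hypot(c[...,0]-546,c[...,1]-70)<60)&(z>195)&(z<285)
    cop=m&(z<255)&(z>210)
    q=c[cop]; print(n,len(q),np.median(q,0).round(1),np.percentile(q,[2,98],axis=0).round(0).tolist(),"dir",cv2.fitLine(q[:,:2].astype(np.float32),cv2.DIST_HUBER,0,.01,.01).ravel())
ims=[cv2.resize(f["frame"][:,:,::-1],(400,300)) for f in (fs["scene"],fs["side"],fs["wrist"])]
a=fs["scene"]["frame"][120:240,330:490,::-1]
cv2.imwrite("pics/f1.png",np.vstack([np.hstack(ims[:2]),np.hstack([ims[2],cv2.resize(a,(400,300))])]))
```

```text
[545.9959266   69.38402165 239.77696313] [-1.79992218e+02 -1.82612498e-02  1.73403274e+02]
[476.67575469  77.06635351 410.99248922]
scene 133 [566.1  62.2 233.1] [[516.0, 53.0, 211.0], [583.0, 75.0, 254.0]] dir [ 9.9767470e-01 -6.8155177e-02  5.6327094e+02  6.2337517e+01]
side 103 [524.3  75.7 230.3] [[510.0, 70.0, 211.0], [552.0, 83.0, 254.0]] dir [ 9.9335027e-01 -1.1513131e-01  5.2590601e+02  7.5131966e+01]
```

View pics/f1.png

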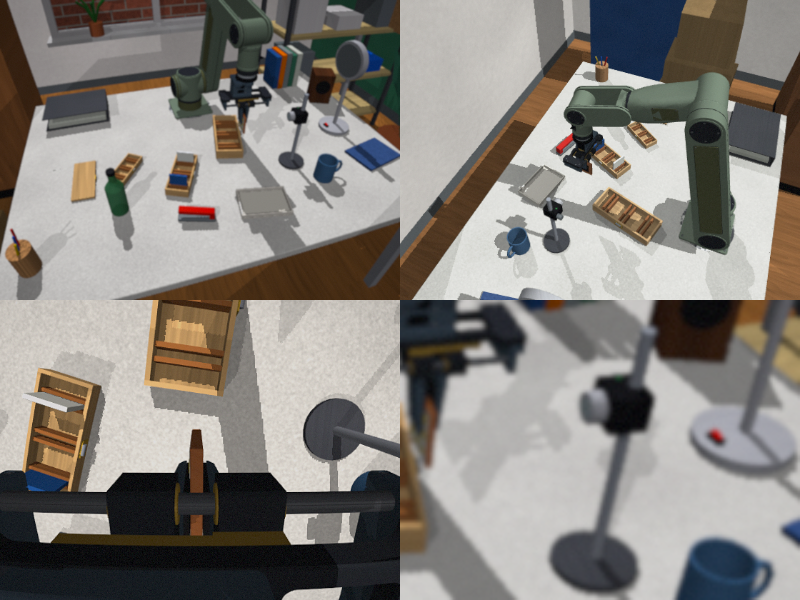

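The views show the plate held upright, with the copper back (pad side) towards the inspection camera. The other plates are still in the box. Now the final 63 mm.

Call:
{"api": "move_arm", "payload": {
  "plan": [
    [[0.1,1.5,0],0,1],
    [[0.15,1.8,0],0,1],
    [[0.1,1.5,0],0,1],
    [[0.1,1,0],0,1],
    [[0.1,0.5,0],0,1]
  ]
}}

```text
time_s: 8.8
ee_pos: [551.6, 134.4, 239.9]
ee_rot: [180.0, 0.0, 173.6]
force: [0.5, -0.1, -1.3]
gripper_width: 7.6
gripper_force: 30.0
```

Call:
{"api": "move_arm", "payload": {
  "plan": [
    [[0,0,0],0,1],
    [[0,0,0],0,1],
    [[0,0,0],0,1],
    [[0,0,0],0,1]
  ]
}}

```text
time_s: 9.2
ee_pos: [551.6, 132.6, 240.0]
ee_rot: [-180.0, 0.0, 173.5]
force: [0.2, 0.7, -1.6]
gripper_width: 7.8
gripper_force: 30.0
```

Run:
```python
from h import *
fs={n:env.grab_frame(n) for n in ["scene","side","wrist"]}
s=env.state(); print(s["time_s"],s["ee_pos"],s["ee_rot"],s["gripper_force"])
f=fs["wrist"]; c=cloud(f); z=c[...,2]
m=(np.hypot(c[...,0]-572,c[...,1]-310)<75)&(z>10)&(z<25)
if m.sum(): print("foot",m.sum(),cv2.minEnclosingCircle(c[m][:,:2].astype(np.float32)))
tri={}
for l in ["lens","plate_back","focus"]:
    for n in ["scene","side"]:
        r=env.landmark_of(fs[n],l)[:1]; print(l,n,[(np.round(d["point"],1),round(d["score"],2)) for d in r])
        if r: tri.setdefault(l,[]).append((fs[n],r[0]["point"]))
for l,v in tri.items():
    if len(v)<2: continue
    A=[];P=[]
    for f,p in v:
        d=ray(f,[p])[0]; d/=np.linalg.norm(d); M=np.eye(3)-np.outer(d,d); A.append(M);P.append(M@np.array(f["position"]))
    x=np.linalg.solve(sum(A),sum(P)); print(l,x.round(1),np.linalg.norm(A[0]@x-P[0]).round(1))
for n in ["scene","side"]:
    c=cloud(fs[n]); z=c[...,2]
    m=(np.hypot(c[...,0]-551,c[...,1]-132)<45)&(z>195)&(z<255)
    q=c[m&(z>212)&(z<240)]; v=cv2.fitLine(q[:,:2].astype(np.float32),cv2.DIST_HUBER,0,.01,.01).ravel()
    print(n,len(q),np.percentile(q,[2,50,98],axis=0).round(0).tolist(),"normal",90+np.degrees(np.arctan(v[1]/v[0])),"zmin",c[m][:,2].min())
a=fs["scene"]["frame"][120:240,330:490,::-1];b=fs["side"]["frame"][190:310,180:340,::-1]
cv2.imwrite("pics/f2.png",np.hstack([cv2.resize(i,(400,300)) for i in(a,b)]))
```

```text
9.35 [551.60598908 132.75937396 240.03531264] [1.79996644e+02 6.79026387e-03 1.73477737e+02] 29.999601244926453
foot 5116 ((572.0855102539062, 309.9224853515625), 55.75355911254883)
lens scene [(array([405.3, 160.4]), 0.66)]
lens side [(array([224.5, 280.1]), 0.69)]
plate_back scene [(array([361.8, 163.7]), 0.5)]
plate_back side []
focus scene [(array([258.2, 248.2]), 0.59)]
focus side []
lens [561.7 256.6 245.8] 3.9
scene 82 [[522.0, 121.0, 213.0], [571.0, 124.0, 224.0], [588.0, 129.0, 237.0]] normal 84.64718 zmin 204.49112758876265
side 68 [[515.0, 133.0, 213.0], [531.0, 138.0, 222.0], [561.0, 142.0, 238.0]] normal 85.71461 zmin 204.1052022462925
```

View pics/f2.png

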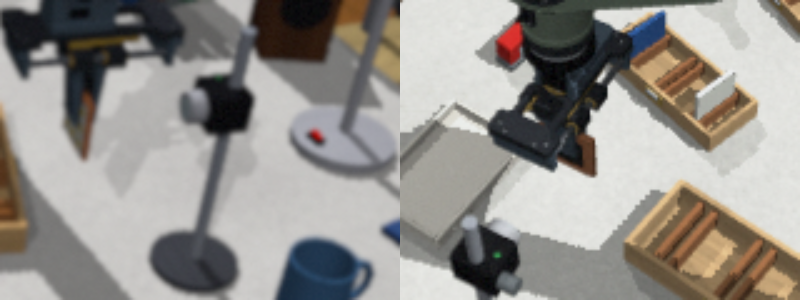

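The wrist camera puts the foot centre at (572, 310), which agrees with the stand estimate. The plate's bottom edge is at about 205 mm and its back faces the lens at the right distance, so I am handing in.

```bash
python3 -c "
from workcell import env
print(env.job_done())"
```

```text
the job is handed in; nothing more can be done
None
```

I handed the job in with the LED plate held steady at 30 N, its back towards the lens and, by my measurements, about 120 mm in front of it at lens height; the hand-in did not report whether it passed.

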